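Load a wheel hub into the spoke-drilling jig

TASK

With the fingertips, roll the wooden hub blank that lies at the foot of the jig's sloped gutter up to the end stop, until the spring dog has snapped up behind it and it no longer rolls back. Then push the drill-guide arm over from behind so that it comes down and rests on the hub. Only push: do not take the hub or the arm between the fingers, do not lift the hub out of the gutter, and leave the other things on the table where they stand.

Things in the scene. Friction and masses are not known exactly. Their poses are not given: they have to be found in the camera images.
- jig: Wooden drilling jig screwed to the table (it cannot move). Origin: centre of the base board's underside, on the table top. x (level) points along the gutter towards its high end, y across it. Base board 370 x 130 x 15 mm.
- gutter: The jig's sloped gutter. Origin: middle of its floor, 62 mm above the table; x runs up the slope (8 degrees), y across, z square to the floor. Floor x -150 to +150 mm, 76 mm wide between cheeks 16 mm high (96 mm overall), with a 16 mm slot along its middle and at the low end a lip 8 mm high (x -150 to -140). A hub touches the end stop at x = +55 mm; let go behind it, the raised dog holds it at about +50 mm.
- end_stop (a point): Middle of the top edge of the end stop's face, which looks down the gutter: at gutter x = +85 mm, 40 mm above the floor. The stop is 12 mm thick, as wide as the gutter.
- hub_center (a point): Centre of the hub blank lying across the gutter: a solid turned wooden cylinder, 60 mm in diameter, 70 mm long, about 0.13 kg, a dark bore in each end. Its y axis is the cylinder's axis, 30 mm above the gutter floor. It starts against the low lip (gutter x about -119 mm) and rolls back there when let go before the dog has caught it.
- dog (a joint): Angle (rad) of the spring dog, a steel pawl 12 mm wide in the slot of the gutter floor. 0: up, nose 9 mm above the floor at gutter x = 27 mm. A hub rolled uphill presses it down (a push of about 0.5 N) to about 0.32; it springs up again behind the hub when the hub's axis has passed gutter x = about 50 mm, and then stops it from rolling down.
- guide_arm (a joint): Angle (rad) of the drill-guide arm, a wooden bar 34 mm wide, 12 mm thick, reaching 95 mm from its hinge pin, with a steel drill bush near its free end. 0: it stands up, leaning 17 degrees back from vertical, away from the hub. Pushed downhill it tips over by its own weight from about 0.4 and sinks, damped, in 2 to 3 s; at 2.0 it lies parallel to the gutter on a hub held at the stop. Limit 2.1.
- guide_hinge (a point): Middle of the guide arm's hinge pin, which runs across the gutter at gutter x = +125 mm, 66 mm above its floor, between two posts (gutter x 108 to 154 mm, y +-18 to +-30 mm, up to 92 mm above the floor).
- guide_bush (a point): Point in the middle of the guide arm's width and thickness at the drill bush, 75 mm from the hinge pin. x points along the arm towards the pin, y along the pin, z out of the outer face (the back, away from the hub, when the arm stands up; the top when it is down). The bush's flange (20 mm) stands 3 mm proud of that face.
- spare_1: Spare hub blank standing on end on the far side of the jig, 60 mm diameter, 70 mm high; origin at the centre of its underside. Leave alone.
- spare_2: A second spare hub blank like it. Leave alone.
- glue: White glue bottle with a pointed cap, 54 mm wide, 146 mm high, standing on the far side; origin at the centre of its underside. Leave alone.
There are look-alikes about, which are no part of the job. Leave any red, turquoise or yellow look-alike of the part that bears hub_center alone.

How it is judged (in metres and radians):
On the way, in this order (a step that is already met when the one before it is completed fails the run):
1. the hub lies between the stop and the raised dog (x of hub_center in the frame of gutter above 0.046 m and z of hub_center in the frame of gutter below 0.035 m and value of joint dog below 0.06 rad), for 0.2 s.
2. the guide arm has come down on the hub (value of joint guide_arm above 1.93 rad), for 0.2 s.
At the end, for the whole second after the job is handed in: The hub rests on the gutter floor between the raised dog (angle under 0.06) and the end stop (axis at gutter x 46 to 58 mm), at rest, and the guide arm has come down and rests on it (angle 1.93 to 2.06) (x of hub_center in the frame of gutter between 0.046 and 0.058 m and z of hub_center in the frame of gutter below 0.033 m and value of joint dog below 0.06 rad and value of joint guide_arm between 1.93 and 2.06 rad and velocity of joint guide_arm below 0.05 rad/s and contact force between guide_arm and hub above 0.1 N and linear speed of hub below 0.02 m/s); the robot touches nothing.
It fails at once if the hub is lifted off the gutter (centre more than 46 mm above its floor) or knocked out of it (z of hub_center in the frame of gutter above 0.046 m or z of hub_center in the frame of gutter below 0.015 m).
It fails at once if the hub is taken between the fingers (the grasp point comes inside it) (distance between the grasp point and hub_center below 0.027 m).
It fails at once if the guide arm is taken between the fingers (the grasp point comes inside it) (x of the grasp point in the frame of guide_bush between -0.018 and 0.07 m and y of the grasp point in the frame of guide_bush between -0.015 and 0.015 m and z of the grasp point in the frame of guide_bush between -0.005 and 0.005 m).
It fails at once if a spare hub or the glue bottle is moved more than 20 mm (distance of any of spare_1, spare_2, glue from where it was at the start of the episode above 0.02 m).
It also fails if it takes over 42 s, if anything falls off the work surface, if the arm or the gripper's body presses on something with over 40 N, if the wrist force passes 120 N, or if a joint passes its speed limit or range.

ROBOT

A 7-joint arm with a two-finger parallel gripper is mounted at the origin on a cart in front of the work surface, level with it; the furniture and walls round the work are solid. World frame = base frame: x ahead of the robot, y to its left, z up, the work surface at z = 0. Lengths are in m, angles in degrees, forces in N, time in s.
With the tool pointing down it reaches from about 0.425 to 0.875 m from the base axis. Payload 4.7 kg.
Tool frame: the origin (TCP) lies midway between the tips of the shut fingers; the grasp point (between the pads) lies 19 mm behind it; z points along the fingers, y is the line along which they close (so a half turn about z gives the same grasp; the last joint's range is limited). The gripper opens to 87 mm and grips with 3 to 60 N. Pads are 19 mm wide; open, the fingers measure 117 mm over their backs; the gripper's body (75 mm by 190 mm) begins 51 mm behind the grasp point.
Start: joints at [72.599, 18.392, -4.016, 83.108, 1.295, 78.541, -3.26], TCP at [0.203, -0.617, 0.187] pointing down, gripper open.
Joint ranges: [-163.93, 163.93], [-17.29, 119.83], [-79.2, 71.16], [3.27, 140.29], [-89.18, 269.18], [5.43, 117.66], [-154.24, 154.24]. Speed limits (degrees/s): [147.25, 147.25, 180, 180, 180, 180, 180].

INTERFACE

Orientations are given as [roll, pitch, yaw] about the fixed x, y, z axes, in that order (R = Rz(yaw) Ry(pitch) Rx(roll)).
In Python, from cell import env, viewer, boxes_of, masks_of gives the robot as it stands. The module is installed in compiled form; this text tells all that it offers.
- The arm moves only by the tool apply_moves, never from a script. Its argument "moves" is a list of rows, each a list of 7 numbers: the shift along the tool's x, y, z scaled (see below), then the turn, a rotation vector about the tool's x, y, z scaled (see below), then the opening, from 0 (shut) to 1 (fully open). A call has 1 to 20 rows; each row is the pose to reach, as a shift and turn from the pose commanded when the call began, along the tool's axes at that moment; what a row does not reach only later rows make up. The controller multiplies each number of a shift by 0.2 m and each number of a turn by 1.5 rad. A row lasts 1/10 s, in which the tool goes at most 50 mm and 8.59 degrees, less where a joint would pass 70% of its speed; a pose out of reach is approached as far as the arm can. A call with a number of a shift or a turn outside -1 to 1 is refused whole. A call with a gripper value outside its range is refused whole. The fingers move at their own pace and stop on an object; "grip_force" is the grip in N (left out, the last holds). Time passes only in rows, so rows that repeat a pose let the fingers close. It gives the time, the measured TCP pose, the force, the opening and the grip force at its end, in the units of the state.
- env.get_obs(): the state, without advancing time (a new reading comes with each control period).
- viewer.read_camera(name): name is "scene" or "top" or "wrist"; returns the picture (480x640x3 uint8, red, green, blue); there is no depth.
- viewer.get_calibration(name): a dict with "fov_y" (degrees; the focal length in pixels is half the picture's height over the tangent of half this angle, whatever the lens; pixels are square), "cx", "cy" (the principal point, pixels), "k1" (the pictures are not rectified: a ray, as slopes to the right and down, at radius r is drawn at 1 + k1 r^2 times it, then the intrinsics apply), "position" and "orientation" of the camera in the world. Camera axes: x right, y up, looking along -z (the intrinsics and any distortion apply to the point x, -y, -z); pixel columns grow to the right and rows downward; lengths in m; the calibration is good to about 2 mm. A picture is of the moment at which its call begins: read the wrist's pose just before it. get_calibration takes no time and is no camera call; for the wrist camera it gives the pose at the moment of the call.
- env.sign_off(): hands the job in; it is judged then, once.
Trained networks look in the newest picture that a camera, given by its name, has taken for a name from the list of things; names that differ only in an ending like _2 or _b are one class to them, and where a whole thing is asked for, a point or a joint stands for the part that bears it (a point fixed in the world has none). Each returns a list of dicts, best first, with "conf" (0 to 1); they miss things now and then, are a little off and sometimes report something else, mostly with a low value. They report only what shows in the picture. A call takes as long as a camera call. They do not tell look-alikes from the thing itself.
- boxes_of(camera, target): "location" ([column, row] in pixels, amid what is visible of it).
- masks_of(camera, target): "pixels" (480x640 bool, what is visible of it) and "location" ([column, row] in pixels, amid what is visible of it).
The state is a dict: "time_s": time; "qpos": joint angles; "joint_velocities": joint speeds; "effort": joint torques, N m; "tool_pos": TCP position; "tool_rot": TCP orientation; "force": force on the tool from outside, world axes, zero at the start; "wrist_torque": the same for the moment, N m; "grip_width": finger opening in m; "grasp_force": force on a finger pad.
Only numpy, scipy, OpenCV 4.12 (cv2) and the standard library are available. Lean on these libraries where they do the work, as an engineer would, in place of code of your own. Each camera call takes 0.05 s, during which the arm holds its last target. There are 200 camera calls.

## Working session

There is one attempt and no reset: what is moved stays moved. The work goes in short steps, Python scripts to look and compute and a tool call to move; the robot and the scene stay as the last step left them, time stands still between calls to the robot, and variables do not carry over. Pictures are saved under pics/ and viewed, at most 10 in all, crops included, and the job is handed in when it is done.

Besides the shell and the picture viewer there is one more tool, called after "Emit:" as name(argument=value, ...), one argument or row to a line, values as JSON. apply_moves: Moves the arm, as the interface text tells. Shifts and turns lie within -1 to 1; 1 stands for 0.2 m of shift or 1.5 rad of turn. Its arguments: {"type":"object","properties":{"moves":{"type":"array","items":{"type":"array","items":{"type":"number","minimum":-1,"maximum":1}}},"grip_force":{"type":"number"}},"required":["moves"]}

```bash
mkdir -p pics
python3 - <<'E'
from cell import env, viewer, boxes_of, masks_of
import cv2, numpy as np
o=env.get_obs(); print(o['time_s'],o['tool_pos'],o['tool_rot'],o['grip_width'])
a=[]
for c in ('scene','top'):
    im=viewer.read_camera(c); cv2.imwrite(f'pics/{c}.png',im[:,:,::-1]); print(c,viewer.get_calibration(c))
    for t in ('jig','gutter','hub_center','end_stop','guide_hinge','guide_bush','spare_1','glue','dog','guide_arm'):
        try: print(t,[(np.round(b['location'],1).tolist(),round(b['conf'],2)) for b in boxes_of(c,t)][:4])
        except Exception as e: print(t,e)
E
```

```text
0.0 [ 0.20286305 -0.61690367  0.18617205] [-1.79892940e+02  5.22390127e-03  1.82098717e+01] 0.08727444534970812
scene {'fov_y': 51.82118788197767, 'cx': 312.5876379448769, 'cy': 241.68095015670633, 'k1': -0.07054387897509601, 'position': array([0.07095721, 0.45759989, 0.88127789]), 'orientation': array([ 4.29369624e+01,  7.67109688e-02, -1.24959382e+02])}
jig [([338.5, 313.4], 0.7)]
gutter [([342.9, 302.0], 0.58)]
hub_center [([416.0, 219.2], 0.92), ([416.1, 278.0], 0.75), ([455.9, 252.9], 0.74), ([244.5, 423.9], 0.7)]
end_stop [([343.2, 302.7], 0.68)]
guide_hinge [([343.3, 299.3], 0.74)]
guide_bush [([298.0, 269.2], 0.52)]
spare_1 [([341.9, 254.1], 0.82), ([381.3, 243.3], 0.78)]
glue [([277.4, 252.7], 0.64)]
dog [([352.4, 298.1], 0.45)]
guide_arm [([294.6, 271.4], 0.63)]
top {'fov_y': 57.220859622129204, 'cx': 320.62543302679336, 'cy': 239.83850951695456, 'k1': -0.05132671424104225, 'position': array([0.48944512, 0.06428896, 1.07089172]), 'orientation': array([  8.45655493,  -0.80595269, -89.32051504])}
jig [([318.9, 293.6], 0.73), ([314.4, 292.0], 0.63)]
gutter [([312.9, 289.6], 0.6)]
hub_center [([187.4, 330.7], 0.88), ([448.2, 303.4], 0.87), ([380.2, 314.2], 0.85), ([398.2, 175.2], 0.8)]
end_stop [([315.6, 291.0], 0.76)]
guide_hinge [([312.9, 293.0], 0.81)]
guide_bush [([267.9, 272.4], 0.57)]
spare_1 [([352.3, 239.5], 0.89), ([391.9, 250.5], 0.66)]
glue [([299.3, 203.6], 0.98)]
dog [([320.8, 296.1], 0.46), ([270.0, 276.1], 0.26)]
guide_arm [([271.8, 273.2], 0.75)]
```

View pics/scene.png

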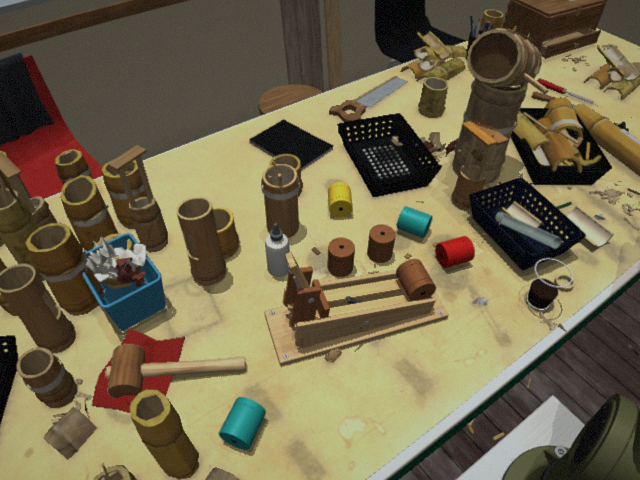

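View pics/top.png

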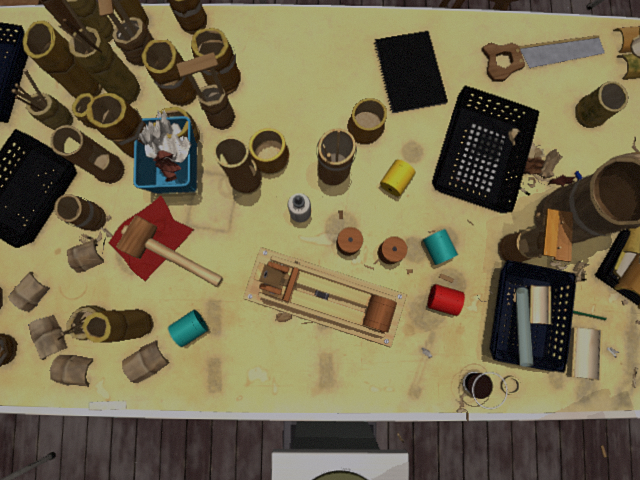

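The scene shows the jig with its high end (guide arm) at the left, around (298,280), and the hub at (416,278). In the top view the jig runs from (262,275) at the high end to (398,318) at the low end, with the hub at (380,314). The glue (299,208) and the spares (349,240) and (392,250) stand on the far side.

Run:
```python
import cv2
a=cv2.imread('pics/top.png')[235:355,235:415]; cv2.imwrite('pics/topc.png',cv2.resize(a,None,fx=4.4,fy=4.4,interpolation=cv2.INTER_CUBIC))
a=cv2.imread('pics/scene.png')[240:370,255:455]; cv2.imwrite('pics/scenec.png',cv2.resize(a,None,fx=4,fy=4,interpolation=cv2.INTER_CUBIC))
```

```text
(no output)
```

View pics/topc.png

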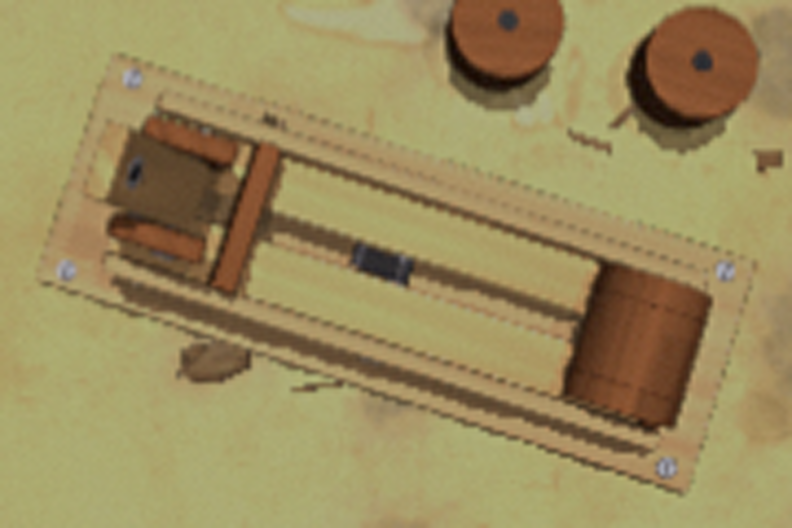

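View pics/scenec.png

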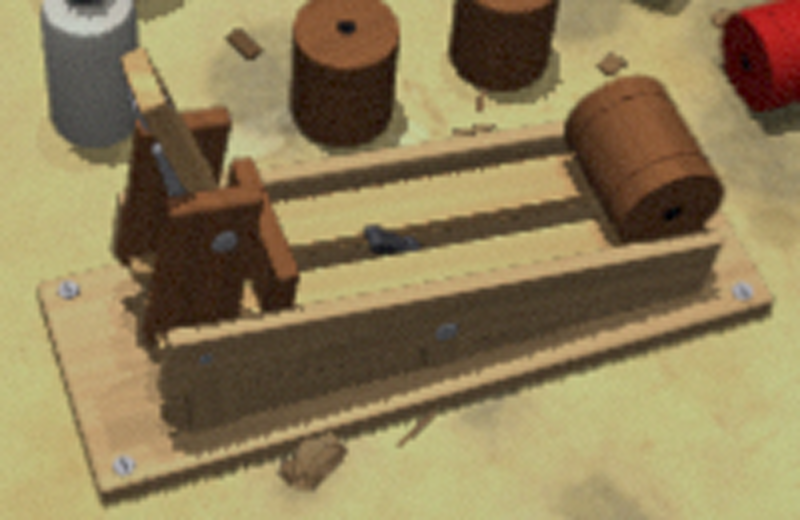

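The crops show the base-board corners clearly: top crop at (112,58), (757,262), (687,492) and (42,283), scene crop at (40,288), (103,488) and (772,300). The end stop, posts, arm and dog (381,262) are visible too.

```bash
cat > h.py <<'E'
import numpy as np
from scipy.spatial.transform import Rotation as R
def proj(c,P):
    p=(np.atleast_2d(P)-c['position'])@R.from_euler('xyz',c['orientation'],degrees=True).as_matrix()
    s=np.c_[p[:,0],-p[:,1]]/-p[:,2:]
    s*=1+c['k1']*(s**2).sum(1,keepdims=True)
    f=240/np.tan(np.radians(c['fov_y']/2))
    return s*f+[c['cx'],c['cy']]
def jig(q,P):
    P=np.atleast_2d(P); c,s=np.cos(q[2]),np.sin(q[2])
    return np.c_[q[0]+c*P[:,0]-s*P[:,1],q[1]+s*P[:,0]+c*P[:,1],P[:,2]]
G=R.from_euler('y',-8,degrees=True).as_matrix()
gut=lambda q,P: jig(q,np.atleast_2d(P)@G.T+[0,0,.062])
E
python3 - <<'E'
from h import *
from cell import viewer
from scipy.optimize import least_squares
T,S=viewer.get_calibration('top'),viewer.get_calibration('scene')
tc=np.array([[112,58],[757,262],[687,492],[42,283]])/4.4+[235,235]
sc=np.array([[40,288],[103,488],[772,300]])/4+[255,240]
b=.015
J=np.array([[.185,-.065,b],[-.185,-.065,b],[-.185,.065,b],[.185,.065,b]])
f=lambda q:np.r_[proj(T,jig(q,J))-tc,proj(S,jig(q,J[[0,3,2]]))-sc].ravel()
r=least_squares(f,[.45,.05,1.5]); q=r.x; print(q,np.degrees(q[2]),r.fun.round(1))
np.save('q.npy',q)
P={'stop':[.085,0,.04],'hub':[-.119,0,.03],'hinge':[.125,0,.066],'dognose':[.027,0,.009],'floor0':[0,0,0],'stopL':[.085,-.048,.04],'stopR':[.085,.048,.04]}
for k,p in P.items():
    w=gut(q,p); print(k,w.round(4),'topcrop',((proj(T,w)-235)*4.4).round(),'scenecrop',((proj(S,w)-[255,240])*4).round())
# arm tip: 95mm from hinge, leaning 17deg back from vertical
h=gut(q,P['hinge'])[0]; d=jig([0,0,q[2]],[np.sin(np.radians(17)),0,np.cos(np.radians(17))])[0]
w=h+.095*d; print('armtip',w,((proj(T,w)-235)*4.4).round(),((proj(S,w)-[255,240])*4).round())
for n,z,px in (('sp1',.07,(349,239)),('sp2',.07,(391,249)),('glue',.146,(299,201))):
    s=least_squares(lambda v:(proj(T,[v[0],v[1],z])-px).ravel(),[.5,0]); print(n,s.x)
E
```

```text
[0.50960189 0.03811129 1.2734643 ] 72.96412966487512 [ 0.3 -0.7  0.2 -0.2  0.8  0.3 -1.4 -0.3 -0.7 -0.8 -0.1  1.3  1.3 -0.5]
stop [[0.5326 0.1133 0.1134]] topcrop [[251. 219.]] scenecrop [[269. 217.]]
hub [[ 0.4739 -0.0786  0.0751]] topcrop [[629. 343.]] scenecrop [[633. 165.]]
hinge [[0.5432 0.1477 0.1448]] topcrop [[176. 193.]] scenecrop [[197. 196.]]
dognose [[0.5171 0.0625 0.0747]] topcrop [[354. 254.]] scenecrop [[368. 237.]]
floor0 [[0.5096 0.0381 0.062 ]] topcrop [[400. 270.]] scenecrop [[413. 239.]]
stopL [[0.5785 0.0992 0.1134]] topcrop [[281. 127.]] scenecrop [[238. 143.]]
stopR [[0.4867 0.1273 0.1134]] topcrop [[220. 313.]] scenecrop [[302. 295.]]
armtip [0.55131307 0.17423756 0.23560328] [[ 96. 161.]] [[133.  83.]]
sp1 [ 0.64128898 -0.01335569]
sp2 [ 0.61937177 -0.11022267]
glue [0.711004   0.10047704]
```

Emit:
apply_moves(
  moves=[
    [0.99,-0.965,0,0,0,-0.637,0],
    [0.99,-0.965,0,0,0,-0.637,0],
    [0.99,-0.965,0,0,0,-0.637,0],
    [0.99,-0.965,0,0,0,-0.637,0],
    [0.99,-0.965,0,0,0,-0.637,0],
    [0.99,-0.965,0,0,0,-0.637,0],
    [0.99,-0.965,0,0,0,-0.637,0],
    [0.99,-0.965,0,0,0,-0.637,0],
    [0.99,-0.965,0,0,0,-0.637,0],
  ],
)

```text
time_s: 2.0
tool_pos: [0.3305, -0.3728, 0.1874]
tool_rot: [180.0, 0.0, 72.8]
force: [-0.2, -0.4, -0.2]
grip_width: 0.023
grasp_force: 0.0
```

Emit:
apply_moves(
  moves=[
    [1,0.25,0,0,0,0,0],
    [1,0.25,0,0,0,0,0],
    [1,0.25,0,0,0,0,0],
    [1,0.25,0,0,0,0,0],
    [1,0.25,0,0,0,0,0],
    [1,0.25,0,0,0,0,0],
  ],
)

```text
time_s: 2.6
tool_pos: [0.4379, -0.195, 0.1873]
tool_rot: [180.0, 0.0, 73.0]
force: [-0.6, -0.5, -0.4]
grip_width: 0.0001
grasp_force: 0.0
```

```bash
cat > rel.py <<'E'
from h import *
from cell import env
q=np.load('q.npy'); o=env.get_obs(); p=o['tool_pos']
c,s=np.cos(q[2]),np.sin(q[2]); d=p[:2]-q[:2]
j=np.array([c*d[0]+s*d[1],-s*d[0]+c*d[1],p[2]])
g=G.T@(j-[0,0,.062]); print('t',o['time_s'],'jig',j.round(4),'gut',g.round(4),'rot',o['tool_rot'].round(1),'F',o['force'].round(1),o['grip_width'])
E
python3 rel.py
```

```text
t 2.6 jig [-2.439e-01  2.000e-04  1.873e-01] gut [-2.241e-01  2.000e-04  1.580e-01] rot [180.   0.  73.] F [-0.6 -0.5 -0.4] 7.459683862712338e-05
```

Emit:
apply_moves(
  moves=[
    [0.295,0,0,0,0,0,0],
    [0.295,0,0.2,0,0,0,0],
    [0.295,0,0.4,0,0,0,0],
    [0.295,0,0.596,0,0,0,0],
    [0.295,0,0.596,0,0,0,0],
    [0.295,0,0.596,0,0,0,0],
  ],
)

```text
time_s: 3.2
tool_pos: [0.454, -0.141, 0.0683]
tool_rot: [-179.9, -0.0, 72.8]
force: [-0.1, -0.2, -0.2]
grip_width: 0.0005
grasp_force: 0.0
```

```bash
python3 rel.py
```

```text
t 3.2 jig [-0.1875  0.0007  0.0683] gut [-0.1848  0.0007  0.0323] rot [-179.9   -0.    72.8] F [-0.1 -0.2 -0.2] 0.0004552841372085362
```

Emit:
apply_moves(
  moves=[
    [0.05,0,-0.007,0,0,0,0],
    [0.1,0,-0.014,0,0,0,0],
    [0.13,0,-0.018,0,0,0,0],
    [0.17,0,-0.024,0,0,0,0],
    [0.21,0,-0.03,0,0,0,0],
    [0.25,0,-0.035,0,0,0,0],
    [0.29,0,-0.041,0,0,0,0],
    [0.33,0,-0.046,0,0,0,0],
    [0.37,0,-0.052,0,0,0,0],
    [0.41,0,-0.058,0,0,0,0],
    [0.45,0,-0.063,0,0,0,0],
    [0.49,0,-0.069,0,0,0,0],
    [0.53,0,-0.075,0,0,0,0],
    [0.57,0,-0.08,0,0,0,0],
    [0.61,0,-0.086,0,0,0,0],
    [0.65,0,-0.091,0,0,0,0],
    [0.69,0,-0.097,0,0,0,0],
    [0.73,0,-0.103,0,0,0,0],
    [0.76,0,-0.107,0,0,0,0],
    [0.785,0,-0.11,0,0,0,0],
  ],
)

```text
time_s: 5.2
tool_pos: [0.5008, 0.0114, 0.0901]
tool_rot: [-180.0, -0.0, 73.0]
force: [-0.3, -0.3, -0.4]
grip_width: 0.0004
grasp_force: 0.0
```

```bash
python3 rel.py
python3 - <<'E'
from cell import viewer
import cv2
a=viewer.read_camera('scene')[240:370,255:455,::-1]; cv2.imwrite('pics/s2.png',cv2.resize(a,None,fx=3,fy=3))
E
```

```text
t 5.2 jig [-0.0281  0.0006  0.0901] gut [-0.0239  0.0006  0.0317] rot [-180.   -0.   73.] F [-0.3 -0.3 -0.4] 0.00042030006442593293
```

View pics/s2.png

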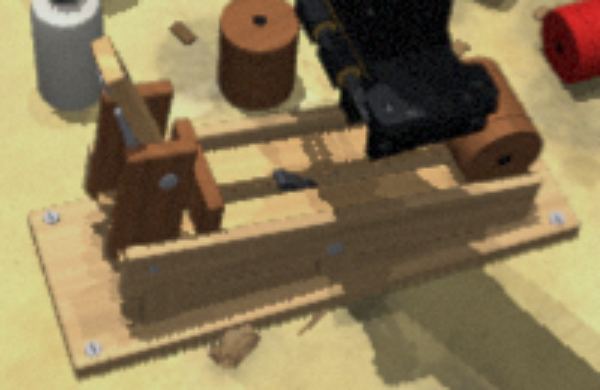

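The picture shows the hub still at the low end (about (497,120)), with the gripper at (370,150) and the dog up at (290,180). That isn't what I expected, so I'll check it against projections.

Run:
```python
from h import *
from cell import viewer,env,boxes_of
import cv2
q=np.load('q.npy'); S,T=viewer.get_calibration('scene'),viewer.get_calibration('top')
p=env.get_obs()['tool_pos']
print('tcp in s2',((proj(S,p)-[255,240])*3).round(), 'top',proj(T,p))
for x in (-.119,.0,.012,.05): print(x,((proj(S,gut(q,[x,0,.03]))-[255,240])*3).round(),proj(T,gut(q,[x,0,.03])).round())
print(gut(q,[-.119,0,.03]),p)
im=viewer.read_camera('top');cv2.imwrite('pics/t2.png',cv2.resize(im[215:365,215:425,::-1],None,fx=3.8,fy=3.8))
print([(b['location'],b['conf']) for b in boxes_of('top','hub_center')])
```

```text
tcp in s2 [[351. 145.]] top [[337.97990748 300.18413275]]
-0.119 [[475. 124.]] [[378. 313.]]
0.0 [[319. 151.]] [[328. 297.]]
0.012 [[302. 154.]] [[323. 295.]]
0.05 [[249. 164.]] [[307. 290.]]
[[ 0.4738545  -0.07855188  0.07514644]] [0.50100981 0.01223689 0.09024658]
[([447.3, 299.9], 0.95), ([398.2, 176.2], 0.93), ([185.5, 329.5], 0.84), ([441.0, 247.2], 0.78)]
```

View pics/t2.png

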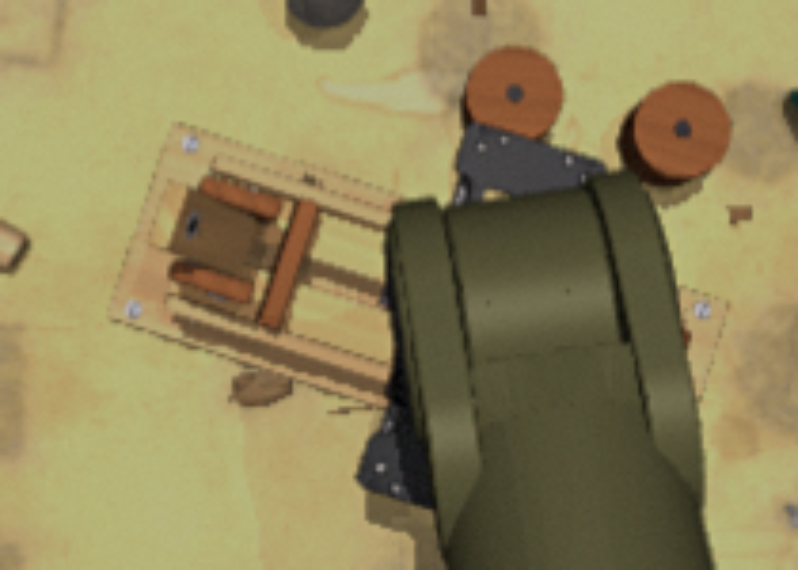

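The projection confirms it: the TCP is uphill of the hub, so the upright fingertip climbed over it. The hub rolling against the pad friction must have carried the finger up. I'll retry with the fingers tilted so the contact lies below the axis, slightly opened for two points of contact.

Emit:
apply_moves(
  moves=[
    [0,0,-0.2,0,0,0,0],
    [0,0,-0.35,0,0,0,0],
    [-0.25,0,-0.35,0,0.1,0,0],
    [-0.5,0,-0.35,0,0.2,0,0.345],
    [-0.75,0,-0.35,0,0.291,0,0.345],
    [-0.85,0,-0.3,0,0.291,0,0.345],
    [-0.85,0,-0.1,0,0.291,0,0.345],
    [-0.85,0,0.1,0,0.291,0,0.345],
    [-0.85,0,0.16,0,0.291,0,0.345],
    [-0.85,0,0.16,0,0.291,0,0.345],
    [-0.85,0,0.16,0,0.291,0,0.345],
  ],
)

```text
time_s: 6.45
tool_pos: [0.4519, -0.1517, 0.0595]
tool_rot: [179.9, -25.0, 73.1]
force: [0.5, 0.6, -0.1]
grip_width: 0.0296
grasp_force: 0.0
```

```bash
python3 rel.py
python3 - <<'E'
from cell import viewer
import cv2
a=viewer.read_camera('scene')[220:370,255:475,::-1]; cv2.imwrite('pics/s3.png',cv2.resize(a,None,fx=3.5,fy=3.5))
E
```

```text
t 6.45 jig [-0.1984 -0.0004  0.0595] gut [-0.1968 -0.0004  0.0251] rot [179.9 -25.   73.1] F [ 0.5  0.6 -0.1] 0.029637795745121237
```

View pics/s3.png

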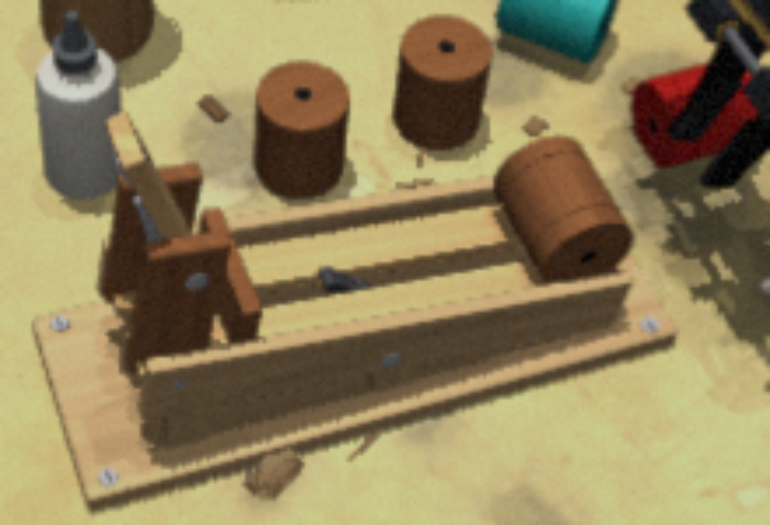

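The hub is back at rest against the low lip, around (565,205), the dog is up and both tips are downhill of it.

Emit:
apply_moves(
  moves=[
    [0.07,0,0.045,0,0,0,0.345],
    [0.137,0,0.086,0,0,0,0.345],
    [0.17,0,0.096,0,0,0,0.345],
    [0.2,0,0.105,0,0,0,0.345],
    [0.24,0,0.118,0,0,0,0.345],
    [0.28,0,0.13,0,0,0,0.345],
    [0.32,0,0.142,0,0,0,0.345],
    [0.36,0,0.155,0,0,0,0.345],
    [0.407,0,0.169,0,0,0,0.345],
    [0.407,0,0.169,0,0,0,0.345],
  ],
)

```text
time_s: 7.5
tool_pos: [0.4769, -0.0696, 0.0691]
tool_rot: [-180.0, -25.0, 73.0]
force: [-24.7, -9.2, 53.2]
grip_width: 0.0298
grasp_force: 27.7
```

```bash
cat > look.py <<'E'
from h import *
from cell import viewer,boxes_of
from scipy.optimize import minimize_scalar
q=np.load('q.npy')
for cam in ('scene','top'):
    viewer.read_camera(cam); C=viewer.get_calibration(cam)
    for b in boxes_of(cam,'hub_center'):
        f=lambda x:np.hypot(*(proj(C,gut(q,[x,0,.03]))[0]-b['location']))
        r=minimize_scalar(f,bounds=(-.15,.1),method='bounded')
        if r.fun<12: print(cam,'hub x',round(r.x,4),'miss px',round(r.fun,1),'conf',round(b['conf'],2))
E
python3 rel.py; python3 look.py
```

```text
t 7.5 jig [-0.1126 -0.0002  0.0691] gut [-0.1105 -0.0002  0.0227] rot [-180.  -25.   73.] F [-24.7  -9.2  53.2] 0.02981387785838999
scene hub x -0.1038 miss px 1.3 conf 0.61
top hub x -0.097 miss px 1.0 conf 0.64
```

Run:
```python
from cell import viewer
import cv2,numpy as np
a=viewer.read_camera('scene')[220:345,300:475,::-1]; a=cv2.resize(a,(800,571),interpolation=cv2.INTER_CUBIC)
w=viewer.read_camera('wrist')[:,:,::-1]; a[571-210:,:280]=cv2.resize(w,(280,210),interpolation=cv2.INTER_AREA)
cv2.imwrite('pics/s4.png',a)
```

```text
(no output)
```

View pics/s4.png

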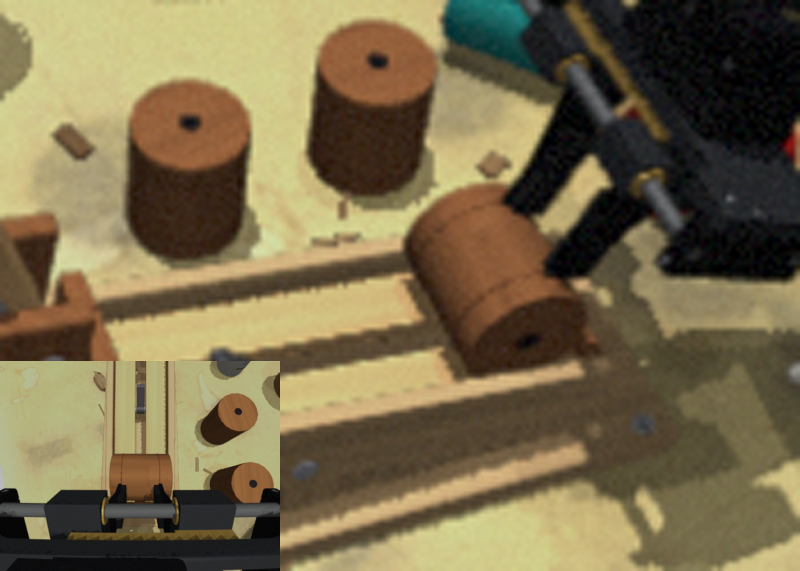

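The picture shows both fingertips against the upper back of the hub, near (525,205) and (570,270), and the hub has rolled about 20 mm uphill. I'll check the reported tip position against the image.

Run:
```python
from h import *
from cell import viewer,env
from scipy.optimize import minimize_scalar,least_squares
q=np.load('q.npy'); S=viewer.get_calibration('scene'); W=viewer.get_calibration('wrist')
o=env.get_obs(); p=o['tool_pos']; Rt=R.from_euler('xyz',o['tool_rot'],degrees=True).as_matrix()
cr=lambda P:((proj(S,P)-[300,220])*800/175).round()
print('F',o['force'],'tau',o['effort'].round(1))
print('tips',cr(p),[cr(p+Rt@[x,s*.022,0]).tolist() for s in(-1,1) for x in (-.0095,.0095)])
print('20mm back',[cr(p+Rt@[0,s*.022,-.02]).tolist() for s in(-1,1)])
# hub x from near bore
b=np.array([525,340]); r=minimize_scalar(lambda x:np.hypot(*(cr(gut(q,[x,.035,.03]))[0]-b)),bounds=(-.15,0),method='bounded');print('hub x',r.x,r.fun)
print('bore at start would be',((proj(S,gut(q,[-.119,.035,.03]))-[255,240])*4).round(),'seen 672,213')
print('wrist',W['position'],W['orientation'],'rel tool',Rt.T@(W['position']-p))
wc=lambda P:(proj(W,P)*280/640+[0,361]).round()
for n,P in (('dog',[.027,0,.009]),('hub top ctr',[r.x,0,.06]),('stopL',[.085,-.038,.04]),('floor -.05',[-.05,0,0])): print(n,wc(gut(q,P)))
```

```text
F [-25.21156836  -9.85680666  53.42170679] tau [ -6.6 -13.   -6.5 -15.5  -1.4  -7.5  -0. ]
tips [[498. 293.]] [[[535.0, 330.0]], [[503.0, 329.0]], [[493.0, 258.0]], [[462.0, 256.0]]]
20mm back [[[542.0, 300.0]], [[500.0, 228.0]]]
hub x -0.10487070319753058 4.0
bore at start would be [[663. 216.]] seen 672,213
wrist [ 0.4727605  -0.08266932  0.28068822] [  8.55131948   0.02541987 -17.09751927] rel tool [ 7.75621426e-02 -1.58100007e-04 -1.97481087e-01]
dog [[140. 383.]]
hub top ctr [[140. 478.]]
stopL [[170. 327.]]
floor -.05 [[140. 438.]]
```

Run:
```python
from h import *
from cell import viewer
from scipy.optimize import least_squares
S=viewer.get_calibration('scene')
p=np.array([.4519,-.1517,.0595]); Rt=R.from_euler('xyz',[180,-25,73],degrees=True).as_matrix()
tip=lambda s,L:p+Rt@[0,s*.022,L]
for L in (0,-.02,-.04): print(L,proj(S,[tip(1,L),tip(-1,L)]).round(1).tolist())
obs=np.array([[450.7,258.6],[460.7,272.3]])
# free shift in jig x and z
q=np.load('q.npy'); u=np.array([np.cos(q[2]),np.sin(q[2]),0])
f=lambda v:(proj(S,[tip(s,0)+v[0]*u+[0,0,v[1]] for s in(1,-1)])-obs).ravel()
r=least_squares(f,[0,0],x_scale=.01); print(r.x,r.fun)
```

```text
0 [[439.6, 269.4], [449.3, 284.6]]
-0.02 [[444.7, 263.0], [454.7, 278.2]]
-0.04 [[449.8, 256.5], [460.1, 271.7]]
[-0.01992158  0.03087522] [-0.11363141 -0.73433011  0.12690033  0.74894925]
```

Emit:
apply_moves(
  moves=[
    [-0.1,0,0,0,0,0,0.345],
    [-0.2,0,-0.1,0,0,0,0.345],
    [-0.2,0,-0.35,0,0,0,0.345],
    [-0.2,0,-0.55,0,0,0,0.345],
    [-0.2,0,-0.55,0,0,0,0.345],
    [-0.2,0,-0.55,0,0,0,0.345],
  ],
)

```text
time_s: 8.4
tool_pos: [0.4528, -0.1472, 0.1451]
tool_rot: [179.9, -25.0, 72.9]
force: [-0.5, 0.5, -0.6]
grip_width: 0.0298
grasp_force: 0.0
```

```bash
python3 rel.py
python3 - <<'E'
from h import *
from cell import viewer,env
import cv2,json
S=viewer.get_calibration('scene'); p=env.get_obs()['tool_pos']
c=proj(S,p)[0].round().astype(int); print('tcp px scene',c)
W=viewer.get_calibration('wrist'); print(W)
np.save('W.npy',W,allow_pickle=True)
w=viewer.read_camera('wrist')[:,:,::-1]; s=viewer.read_camera('scene')[:,:,::-1]
cv2.imwrite('pics/sfull.png',s)
a=np.zeros((600,800,3),np.uint8); a[:480,:640]=w
x0,y0=c[0]-20,c[1]-90; print('strip origin',x0,y0,'scale 3 at col 640')
k=s[y0:y0+160,x0:x0+53]; k=cv2.resize(k,None,fx=3,fy=3,interpolation=cv2.INTER_CUBIC); a[:k.shape[0],640:640+k.shape[1]]=k
cv2.imwrite('pics/s5.png',a)
q=np.load('q.npy')
for n,P in (('dog',[.027,0,.009]),('stopL',[.085,-.038,.04]),('stopR',[.085,.038,.04])): print(n,proj(W,gut(q,P)).round())
E
```

```text
t 8.4 jig [-1.938e-01  1.000e-04  1.451e-01] gut [-1.803e-01  1.000e-04  1.093e-01] rot [179.9 -25.   72.9] F [-0.5  0.5 -0.6] 0.029753710197634068
tcp px scene [451 251]
{'fov_y': 66.67626575957006, 'cx': 319.79172271717414, 'cy': 241.40965525772222, 'k1': -0.03879410537761985, 'position': array([ 0.44848317, -0.15946919,  0.35688887]), 'orientation': array([  8.45561752,  -0.0838543 , -17.12448651])}
strip origin 431 161 scale 3 at col 640
dog [[320.  25.]]
stopL [[367. -67.]]
stopR [[272. -67.]]
```

View pics/s5.png

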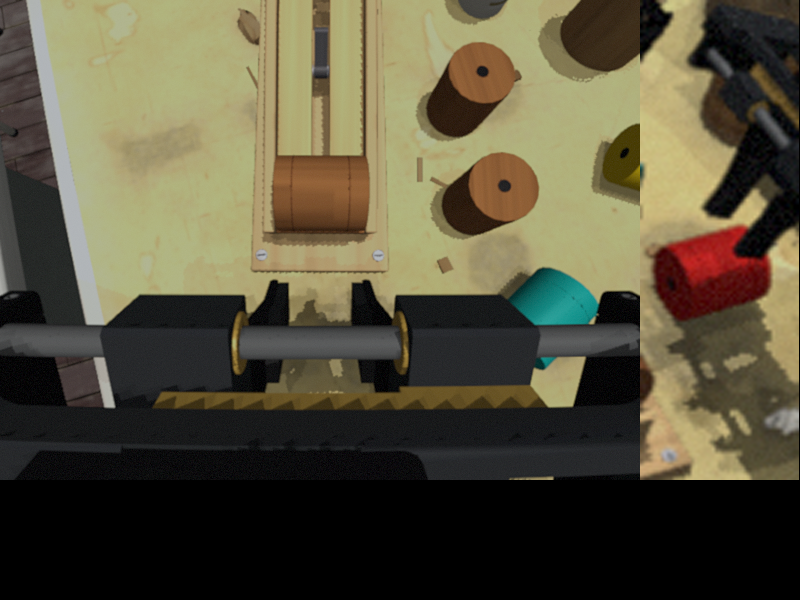

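The wrist view shows the dog at (320,27-78), the hub at (321,192), the board's low corners at (252,270) and (386,271), and the fingertips around row 283. The scene strip puts the tips at scene pixels (456,231) and (466,244).

Run:
```python
from h import *
from cell import viewer,env
S=viewer.get_calibration('scene'); W=viewer.get_calibration('wrist'); q=np.load('q.npy')
o=env.get_obs(); p=o['tool_pos']; Rt=R.from_euler('xyz',o['tool_rot'],degrees=True).as_matrix()
print('corners',proj(W,jig(q,[[-.185,-.065,.015],[-.185,.065,.015]])).round(),'hub',proj(W,gut(q,[[-.119,0,.06],[-.119,.035,.03],[-.119,-.035,.03]])).round())
for L in (0,-.02,-.037,-.05):
  print(L,'wrist',proj(W,[p+Rt@[x,y,L] for x,y in((.0095,.015),(.0095,.03),(-.0095,.015))]).round().tolist(),'scene',proj(S,[p+Rt@[0,y,L] for y in(.022,-.022)]).round(1).tolist())
```

```text
corners [[392. 274.]
 [252. 274.]] hub [[322. 183.]
 [278. 190.]
 [366. 190.]]
0 wrist [[346.0, 257.0], [373.0, 257.0], [346.0, 288.0]] scene [[445.1, 244.4], [455.7, 259.9]]
-0.02 wrist [[349.0, 270.0], [378.0, 270.0], [348.0, 303.0]] scene [[450.6, 237.4], [461.5, 252.8]]
-0.037 wrist [[352.0, 283.0], [383.0, 283.0], [351.0, 319.0]] scene [[455.3, 231.2], [466.4, 246.7]]
-0.05 wrist [[354.0, 294.0], [388.0, 294.0], [353.0, 332.0]] scene [[459.0, 226.5], [470.3, 241.9]]
```

Both cameras agree: the real fingertips end about 37 mm short of the reported TCP along the tool axis. That explains the first pass, which went clear over the hub, and the second contact on its upper back. I'll correct for it.

Emit:
apply_moves(
  moves=[
    [-0.1,0,0.25,0,0,0,0.345],
    [-0.225,0,0.48,0,0,0,0.345],
    [-0.225,0,0.53,0,0,0,0.345],
    [-0.16,0,0.58,0,0,0,0.345],
    [-0.093,0,0.624,0,0,0,0.345],
    [-0.055,0,0.648,0,0,0,0.345],
    [-0.02,0,0.669,0,0,0,0.345],
    [0.028,0,0.684,0,0,0,0.345],
    [0.077,0,0.699,0,0,0,0.345],
    [0.125,0,0.713,0,0,0,0.345],
    [0.173,0,0.728,0,0,0,0.345],
    [0.173,0,0.728,0,0,0,0.345],
  ],
)

```text
time_s: 9.7
tool_pos: [0.4799, -0.056, 0.0277]
tool_rot: [180.0, -25.0, 73.1]
force: [0.3, -0.2, 0.3]
grip_width: 0.03
grasp_force: 0.0
```

```bash
python3 rel.py; python3 look.py
```

```text
t 9.7 jig [-0.0987  0.0008  0.0277] gut [-0.1025  0.0008 -0.0202] rot [180.  -25.   73.1] F [ 0.3 -0.2  0.3] 0.030027626828280928
scene hub x -0.0717 miss px 3.1 conf 0.92
top hub x -0.0731 miss px 4.0 conf 0.91
```

Emit:
apply_moves(
  moves=[
    [0.04,0,0.012,0,0,0,0.345],
    [0.08,0,0.025,0,0,0,0.345],
    [0.12,0,0.037,0,0,0,0.345],
    [0.16,0,0.049,0,0,0,0.345],
    [0.2,0,0.061,0,0,0,0.345],
    [0.24,0,0.074,0,0,0,0.345],
    [0.28,0,0.086,0,0,0,0.345],
    [0.32,0,0.098,0,0,0,0.345],
    [0.36,0,0.11,0,0,0,0.345],
    [0.4,0,0.123,0,0,0,0.345],
    [0.44,0,0.135,0,0,0,0.345],
    [0.48,0,0.147,0,0,0,0.345],
    [0.51,0,0.156,0,0,0,0.345],
    [0.54,0,0.166,0,0,0,0.345],
    [0.56,0,0.172,0,0,0,0.345],
    [0.56,0,0.172,0,0,0,0.345],
  ],
)

```text
time_s: 11.5
tool_pos: [0.5136, 0.054, 0.0436]
tool_rot: [180.0, -25.0, 73.0]
force: [0.8, 0.1, -0.6]
grip_width: 0.03
grasp_force: 0.0
```

```bash
python3 rel.py; python3 look.py
```

```text
t 11.5 jig [0.0163 0.0008 0.0436] gut [ 0.0136  0.0008 -0.0205] rot [180. -25.  73.] F [ 0.8  0.1 -0.6] 0.02998687744981508
scene hub x 0.0456 miss px 1.8 conf 0.65
top hub x 0.0505 miss px 0.8 conf 0.96
```

Emit:
apply_moves(
  moves=[
    [0.012,0,0.004,0,0,0,0.345],
    [0.024,0,0.007,0,0,0,0.345],
    [0.036,0,0.011,0,0,0,0.345],
    [0.044,0,0.013,0,0,0,0.345],
    [0.044,0,0.013,0,0,0,0.345],
  ],
)

```text
time_s: 12.2
tool_pos: [0.5163, 0.0621, 0.0449]
tool_rot: [180.0, -25.0, 73.0]
force: [0.4, -0.4, -0.3]
grip_width: 0.0299
grasp_force: 0.0
```

Emit:
apply_moves(
  moves=[
    [0.01,0,0.003,0,0,0,0.345],
    [0.02,0,0.006,0,0,0,0.345],
    [0.03,0,0.009,0,0,0,0.345],
    [0.03,0,0.009,0,0,0,0.345],
  ],
)

```text
time_s: 12.6
tool_pos: [0.5172, 0.0644, 0.0447]
tool_rot: [-180.0, -24.8, 72.9]
force: [-3.0, -7.3, 2.0]
grip_width: 0.0299
grasp_force: 3.7
```

```bash
python3 rel.py; python3 look.py
```

```text
t 12.6 jig [0.0273 0.0005 0.0447] gut [ 0.0247  0.0005 -0.0209] rot [-180.   -24.8   72.9] F [-3.  -7.3  2. ] 0.029869177516185973
scene hub x 0.0496 miss px 3.8 conf 0.75
top hub x 0.0546 miss px 0.2 conf 0.65
```

Contact with the stop: 8 N along the gutter. Backing off to see whether the dog holds.

Emit:
apply_moves(
  moves=[
    [-0.03,0,-0.009,0,0,0,0.345],
    [-0.07,0,-0.02,0,0,0,0.345],
    [-0.12,0,-0.035,0,0,0,0.345],
    [-0.2,0,-0.06,0,0,0,0.345],
    [-0.2,0,-0.06,0,0,0,0.345],
  ],
)

```text
time_s: 13.3
tool_pos: [0.5056, 0.0257, 0.0391]
tool_rot: [-180.0, -25.0, 72.7]
force: [-0.2, -1.0, -0.4]
grip_width: 0.0299
grasp_force: 0.0
```

```bash
python3 rel.py; python3 look.py
```

```text
t 13.3 jig [-0.0131  0.0002  0.0391] gut [-0.0161  0.0002 -0.0209] rot [-180.   -25.    72.7] F [-0.2 -1.  -0.4] 0.02992445907376147
top hub x 0.051 miss px 0.8 conf 0.59
```

The hub stays at about +0.051 with the fingers 40 mm away, so the dog holds it. Now up, upright, shut the fingers and go behind the guide arm.

Emit:
apply_moves(
  moves=[
    [0.1,0,-0.215,0,0,0,0.345],
    [0.2,0,-0.43,0,0,0,0.345],
    [0.3,0,-0.646,0,0,0,0.2],
    [0.4,0,-0.861,0,0,0,0],
    [0.42,0,-0.9,0,-0.1,0,0],
    [0.42,0,-0.9,0,-0.2,0,0],
    [0.42,0,-0.9,0,-0.291,0,0],
    [0.42,0,-0.9,0,-0.291,0,0],
  ],
)

```text
time_s: 14.3
tool_pos: [0.5068, 0.0359, 0.2398]
tool_rot: [179.9, -0.0, 73.7]
force: [-0.1, 1.0, -0.8]
grip_width: 0.0011
grasp_force: 0.0
```

```bash
python3 rel.py; python3 look.py
```

```text
t 14.3 jig [-0.0029  0.002   0.2398] gut [0.0219 0.002  0.1764] rot [179.9  -0.   73.7] F [-0.1  1.  -0.8] 0.0010577265609908845
scene hub x 0.0446 miss px 2.3 conf 0.57
top hub x 0.1 miss px 9.9 conf 0.74
```

Emit:
apply_moves(
  moves=[
    [0.25,0.01,0,0,0,0,0],
    [0.5,0.01,0,0,0,0,0],
    [0.75,0.01,0,0,0,0,0],
    [1,0.01,0,0,0,0,0],
    [1,0.01,0,0,0,0,0],
    [1,0.01,0.2,0,0,0,0],
    [1,0.01,0.4,0,0,0,0],
    [1,0.01,0.4,0,0,0,0],
  ],
)

```text
time_s: 15.3
tool_pos: [0.5632, 0.2142, 0.1522]
tool_rot: [-179.5, 0.4, 72.8]
force: [-0.3, -1.6, 0.3]
grip_width: 0.0002
grasp_force: 0.0
```

```bash
python3 rel.py
```

```text
t 15.3 jig [0.1841 0.0003 0.1522] gut [0.1948 0.0003 0.0637] rot [-179.5    0.4   72.8] F [-0.3 -1.6  0.3] 0.000191078616223602
```

Emit:
apply_moves(
  moves=[
    [0,0,0,0,0,0,0],
    [0,0,0,0,0,0,0],
  ],
)

```text
time_s: 15.5
tool_pos: [0.568, 0.2185, 0.1606]
tool_rot: [179.9, -0.1, 72.9]
force: [0.3, 0.1, -0.3]
grip_width: 0.0003
grasp_force: 0.0
```

```bash
python3 rel.py
python3 - <<'E'
from cell import viewer
import cv2
a=viewer.read_camera('scene')[200:350,240:440,::-1]; cv2.imwrite('pics/s6.png',cv2.resize(a,None,fx=4,fy=4,interpolation=cv2.INTER_CUBIC))
E
```

```text
t 15.5 jig [ 0.1896 -0.0029  0.1606] gut [ 0.2015 -0.0029  0.0713] rot [ 1.799e+02 -1.000e-01  7.290e+01] F [ 0.3  0.1 -0.3] 0.00030015769909010276
```

View pics/s6.png

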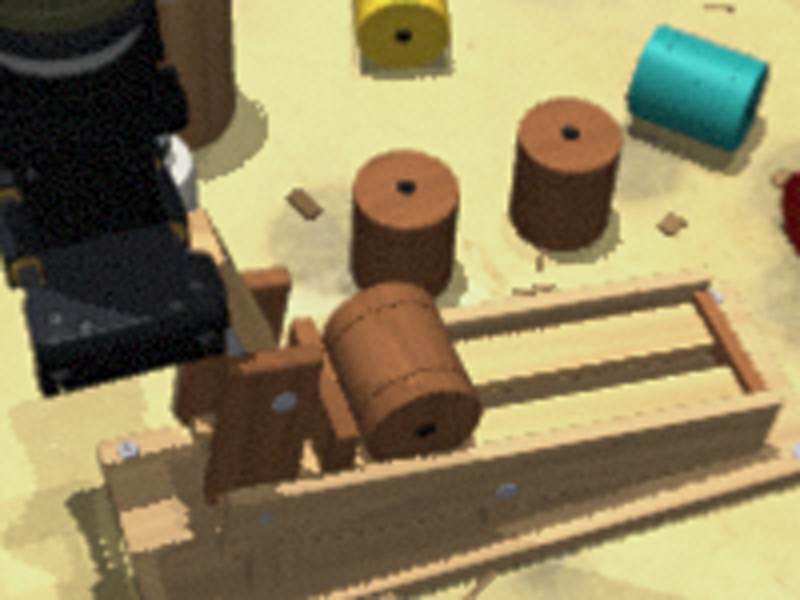

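The hub sits against the stop side at (405,370) and the gripper is behind the standing guide arm at (225,270). Now the push.

Emit:
apply_moves(
  moves=[
    [-0.05,-0.015,0,0,0,0,0],
    [-0.1,-0.015,0,0,0,0,0],
    [-0.13,-0.015,0,0,0,0,0],
    [-0.16,-0.015,0,0,0,0,0],
    [-0.19,-0.015,0,0,0,0,0],
    [-0.22,-0.015,0,0,0,0,0],
    [-0.25,-0.015,0,0,0,0,0],
    [-0.28,-0.015,0,0,0,0,0],
    [-0.31,-0.015,0,0,0,0,0],
    [-0.34,-0.015,0,0,0,0,0],
    [-0.355,-0.015,0,0,0,0,0],
    [-0.355,-0.015,0,0,0,0,0],
  ],
)

```text
time_s: 16.75
tool_pos: [0.5427, 0.151, 0.1582]
tool_rot: [180.0, 0.0, 72.9]
force: [0.7, 0.2, 0.3]
grip_width: 0.0001
grasp_force: 0.0
```

```bash
cat > arm.py <<'E'
from h import *
from cell import viewer,boxes_of
q=np.load('q.npy'); h=np.array([.1146,0,.1448])
for cam in ('scene','top'):
    viewer.read_camera(cam); C=viewer.get_calibration(cam)
    for b in boxes_of(cam,'guide_arm')[:2]:
        A=np.arange(0,2.11,.02); t=A-np.radians(17)
        P=jig(q,h+.05*np.c_[-np.sin(t),0*t,np.cos(t)])
        d=np.hypot(*(proj(C,P)-b['location']).T); print(cam,np.round(b['location']),round(b['conf'],2),'angle~',A[d.argmin()].round(2),'miss',d.min().round(1))
E
python3 rel.py; python3 arm.py
```

```text
t 16.75 jig [0.1176 0.0014 0.1582] gut [0.1299 0.0014 0.0789] rot [180.    0.   72.9] F [0.7 0.2 0.3] 0.0001268736334560772
```

Emit:
apply_moves(
  moves=[
    [0,0,0,0,0,0,0],
    [0,0,0,0,0,0,0],
    [0,0,0,0,0,0,0],
    [0,0,0,0,0,0,0],
    [0,0,0,0,0,0,0],
    [0,0,0,0,0,0,0],
    [0,0,0,0,0,0,0],
    [0,0,0,0,0,0,0],
    [0.15,0,-0.05,0,0,0,0],
    [0.35,0,-0.1,0,0,0,0],
    [0.55,0,-0.3,0,0,0,0],
    [0.75,0,-0.5,0,0,0,0],
    [0.75,0,-0.5,0,0,0,0],
    [0.75,0,-0.5,0,0,0,0],
    [0.75,0,-0.5,0,0,0,0],
    [0.75,0,-0.5,0,0,0,0],
    [0.75,0,-0.5,0,0,0,0],
    [0.75,0,-0.5,0,0,0,0],
  ],
)

```text
time_s: 18.75
tool_pos: [0.5868, 0.2939, 0.2576]
tool_rot: [-180.0, 0.1, 72.9]
force: [0.2, -1.1, -0.5]
grip_width: 0.0006
grasp_force: 0.0
```

```bash
python3 rel.py; python3 arm.py; python3 look.py
python3 - <<'E'
from h import *
from cell import viewer
q=np.load('q.npy'); h=np.array([.1146,0,.1448])
for c in('scene','top'): print(c,[(a,proj(viewer.get_calibration(c),jig(q,h+.05*np.array([-np.sin(a-.297),0,np.cos(a-.297)]))).round().tolist()) for a in (0,1,2)])
E
```

```text
t 18.75 jig [0.2672 0.0011 0.2576] gut [0.2918 0.0011 0.1566] rot [-1.80e+02  1.00e-01  7.29e+01] F [ 0.2 -1.1 -0.5] 0.0006390993528471128
scene [330. 282.] 0.87 angle~ 1.82 miss 1.0
top [298. 283.] 0.81 angle~ 1.58 miss 2.6
scene hub x 0.0475 miss px 4.5 conf 0.84
top hub x 0.0433 miss px 7.9 conf 0.81
top hub x -0.0027 miss px 0.2 conf 0.19
scene [(0, [[296.0, 275.0]]), (1, [[321.0, 272.0]]), (2, [[329.0, 285.0]])]
top [(0, [[266.0, 275.0]]), (1, [[289.0, 283.0]]), (2, [[298.0, 286.0]])]
```

Arm is down. I'll let it settle, then compare the masks and hand in after a last look (my tenth picture).

Emit:
apply_moves(
  moves=[
    [0.1,0,0,0,0,0,0],
    [0.2,0,0,0,0,0,0],
    [0.2,0,0,0,0,0,0],
    [0.2,0,0,0,0,0,0],
    [0.2,0,0,0,0,0,0],
    [0.2,0,0,0,0,0,0],
    [0.2,0,0,0,0,0,0],
    [0.2,0,0,0,0,0,0],
    [0.2,0,0,0,0,0,0],
    [0.2,0,0,0,0,0,0],
    [0.2,0,0,0,0,0,0],
    [0.2,0,0,0,0,0,0],
    [0.2,0,0,0,0,0,0],
    [0.2,0,0,0,0,0,0],
    [0.2,0,0,0,0,0,0],
    [0.2,0,0,0,0,0,0],
    [0.2,0,0,0,0,0,0],
    [0.2,0,0,0,0,0,0],
    [0.2,0,0,0,0,0,0],
    [0.2,0,0,0,0,0,0],
  ],
)

```text
time_s: 21.15
tool_pos: [0.5985, 0.3335, 0.2583]
tool_rot: [180.0, 0.0, 73.0]
force: [-0.5, -0.2, 0.1]
grip_width: 0.0004
grasp_force: 0.0
```

```bash
python3 arm.py
python3 - <<'E'
from cell import viewer
import cv2
a=viewer.read_camera('scene')[220:370,255:455,::-1]; cv2.imwrite('pics/s7.png',cv2.resize(a,None,fx=4,fy=4,interpolation=cv2.INTER_CUBIC))
E
```

```text
scene [333. 283.] 0.89 angle~ 1.88 miss 3.8
top [323. 294.] 0.7 angle~ 1.92 miss 27.0
top [297. 282.] 0.65 angle~ 1.48 miss 3.7
```

View pics/s7.png

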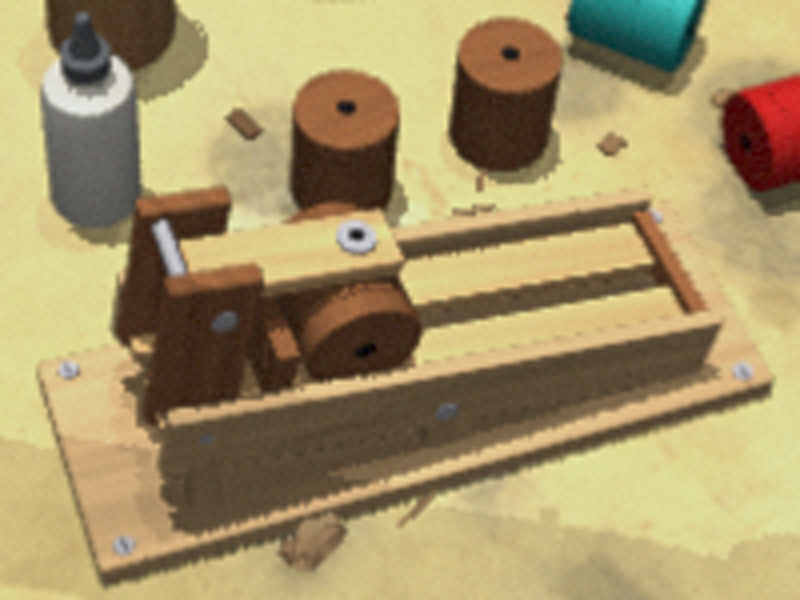

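The arm lies parallel to the gutter on the hub, with the bush at (355,237) and the hub's bore at (365,350). The spares and the glue bottle are unmoved and the gripper is clear.

```bash
python3 -c "
from cell import env
print(env.sign_off())"
```

```text
the job is handed in; nothing more can be done
None
```

The job is handed in with the hub held between dog and stop and the guide arm down on it. No verdict came back, and on the two failed first tries (fingertips about 37 mm short of the reported TCP) the reported grasp point may have come within 27 mm of the hub centre.

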